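# Unbolt and open the recipe-card box

## Robot

A 6-joint arm with a two-finger parallel gripper is mounted at the origin on a cart in front of the work surface, level with it; the furniture and walls round the work are solid. World frame = base frame: x ahead of the robot, y to its left, z up, the work surface at z = 0. Lengths are in m, angles in rad, forces in N, time in s.
With the tool pointing down it reaches from about 0.375 to 0.975 m from the base axis. Payload 3.8 kg.
Tool frame: the origin (TCP) lies on the centre line of the jaws, within the pads' length; the fingertips stand 14 mm ahead of it and the grasp point (between the pads) lies 5 mm behind it; x points along the fingers, y is the direction in which the jaws open and shut, and the axes are right-handed (so a half turn about x gives the same grasp; the last joint's range is limited). The gripper opens to 85 mm and grips with 20 to 120 N. Pads are 22 mm wide; open, the fingers measure 114 mm over their backs; the gripper's body (76 mm by 85 mm) begins 54 mm behind the grasp point. The pads swing forward as they close: fully open they stand 13 mm farther back than shut.
Start: joints at [-1.201, 0.264, 1.604, -0, 1.274, -0.037], TCP at [0.267, -0.62, 0.245] pointing down, gripper open.
Joint ranges: [-2.63, 2.63], [-0.94, 2.18], [0.31, 2.57], [-1.31, 4.45], [0, 2.66], [-2.55, 2.55]. Speed limits (rad/s): [2.57, 2.57, 3.14, 3.14, 3.14, 3.14].

## Interface

Orientations are given as a rotation vector (axis times angle).
In Python, from workcell import bot gives the robot as it stands.
- The arm moves only by the shell command python3 -m creep 'ROWS' [FORCE]. ROWS is JSON, a list of rows, each an object with "grip": the finger opening in cm, from 0 to 8.54; "dp": the shift along the tool's x, y, z in cm, a list of three; "rotation": the turn, a rotation vector about the tool's x, y, z in rad, a list of three. A call has 1 to 5 rows; each row is the pose to reach, as a shift and turn from the pose commanded when the call began, along the tool's axes at that moment; what a row does not reach only later rows make up. A row lasts 1/12 s, in which the tool goes at most 41.7 mm and 7.16 degrees, less where a joint would pass 70% of its speed; a pose out of reach is approached as far as the arm can. A call with a gripper value outside its range is refused whole. The fingers move at their own pace and stop on an object; FORCE is the grip in N (left out, the last holds). Time passes only in rows, so rows that repeat a pose let the fingers close. It gives the time, the measured TCP pose, the force and the opening at its end, in the units of the state.
- bot.read_state(): the state, without advancing time (a new reading comes with each control period).
- bot.read_camera(name): name is "scene" or "top" or "wrist"; returns (picture, depth): 400x640x3 uint8, red, green, blue; 400x640 float32, m along the optical axis (not along the pixel's ray), 0 where there is no reading.
- bot.get_calibration(name): a dict with "fx", "fy", "cx", "cy" (pixels), "dist" ([k1, k2, p1, p2, k3] as OpenCV has them; the pictures are not rectified), "rvec" (rotation vector, rad) and "tvec" (3), from world to camera coordinates, as OpenCV has them. Camera axes: x right, y down, z forward; pixel columns grow to the right and rows downward; lengths in m; the calibration is good to about 2 mm. A picture is of the moment at which its call begins: read the wrist's pose just before it. get_calibration takes no time and is no camera call; for the wrist camera it gives the pose at the moment of the call.
- bot.finish_job(): hands the job in, once; it reports no verdict.
The state is a dict: "time": time; "q": joint angles; "joint_vel": joint speeds; "joint_torque": joint torques, N m; "tool_pos": TCP position; "tcp_rot": TCP orientation; "wrist_force": force on the tool from outside, world axes, zero at the start; "torque": the same for the moment, N m; "width": opening from 0.0 (shut) to 1.0 (fully open).
Only numpy, scipy, OpenCV 4.12 (cv2) and the standard library are available. Lean on these libraries where they do the work, as an engineer would, in place of code of your own. Each camera call takes 0.05 s, during which the arm holds its last target.

## Task

Open the wooden recipe-card box for the baker: with the fingertips push its small steel bolt fully back towards the middle of the front, so that it is out of the loop on the lid, then push the lid up under its finger lip and on past upright, until it falls back and stays wide open by itself. Only push: nothing is to be gripped or lifted, the box stays standing where it is, and the flour shaker, timer and portion cup around it are not disturbed.

Things in the scene. Friction and masses are not known exactly. Their poses are not given: they have to be found in the camera images.
- card_box: Loose pale-wood recipe-card box, about 1.7 kg: 112 deep (x), 190 wide (y), rim 84 high, 110 with the lid shut. Origin at the centre of its underside, z up. Its front (bolt, finger lip, blank card frame) faces its -x, towards the robot and its right (box turned 46 to 80 degrees counter-clockwise); +y is its left side seen from the front. It slides or tips if pushed with some 7 N.
- card_lid (a joint): Angle of the lid about the hinge along the box's back rim: 0 shut, grows as the front goes up, 2.0 rad wide open, where steel tails at the hinge stop it. Nearly free hinge; the lid (0.2 kg) balances at about 1.3 rad: below that it falls shut, beyond it falls back to the stop. About 1 N under the lip lifts it. Cannot open while the bolt is in its loop.
- lip_edge (a point): Middle of the front lower edge of the finger lip, a wooden tongue 70 wide, 10 thick, standing 19 out from the lid's front, 36 right (-y) of the box's middle. Lid shut: its underside is 86 above the table, nothing below it. 135 in front of the hinge axis. Axes turn with the lid; when shut they are the box's.
- lid_hinge (a point): Point on the hinge axis straight behind the finger lip: 60 behind (+x) and 36 right (-y) of the box's middle, 84 above the table. Axes are the box's.
- card_bolt (a joint): Travel in m of the sliding steel bolt on the left half of the box's front: 0 fully shot into the loop (steel strap on the lid, 83 left of the box's middle); grows as it is pushed along the box's -y, towards the middle; 0.024 end stop. Clear of the loop from about 0.018. Starts at 0 to 0.007. Stays where left; slides with about 1.5 N.
- bolt_knob (a point): Centre of the bolt's round knob (11 across, 6 thick, on a pin): 28 out from the box's front face (outer end 31), 66 above the table, 65 left (+y) of the box's middle when shot, 41 when drawn. The loop on its left stands 14 out from the front face: a fingertip put down there to push the knob should stay farther out than that. Axes are the box's.
- flour_shaker: Loose white flour shaker, 67 across, 110 high, near the box's left side; origin at the centre of its underside. To be left alone.
- timer: Loose round white kitchen timer with a red bar grip, 62 across, 40 high, on the table 100 to 140 in front of the box, right of its middle; origin at the centre of its underside. To be left alone.
- portion_cup: Loose lidded tan portion cup, 56 across, 32 high, beside the box's right front corner; origin at the centre of its underside. To be left alone.

How it is judged:
On the way, in this order (a step that is already met when the one before it is completed fails the run):
1. the bolt is pushed clear of the loop while the lid is still shut (value of joint card_bolt above 0.019 m and value of joint card_lid below 0.1 rad), for 0.1 s.
2. the lid is pushed past its balance point (value of joint card_lid above 1.5 rad), for 0.1 s.
At the end, for the whole second after the job is handed in: The lid rests against its open stop (angle over 1.93 of 2.0 rad) and is still, the bolt is drawn by at least 19 of its 24 mm, the box stands flat within 30 mm of where it was, and shaker, timer and cup are within 20 mm of where they were (value of joint card_lid above 1.93 rad and velocity of joint card_lid between -0.1 and 0.1 rad/s and value of joint card_bolt above 0.019 m and distance of card_box from where it was at the start of the episode below 0.03 m and angle between card_box's own z axis and vertical below 0.05 rad and linear speed of card_box below 0.02 m/s and distance of each of flour_shaker, timer, portion_cup from where it was at the start of the episode below 0.02 m); the robot touches nothing.
It fails at once if the box is lifted or tipped (angle between card_box's own z axis and vertical above 0.12 rad or height (world z) of card_box above 0.015 m).
It fails at once if the box is shoved more than 40 mm (distance of card_box from where it was at the start of the episode above 0.04 m).
It fails at once if a bystander is lifted, pushed or knocked over (distance of any of flour_shaker, timer, portion_cup from where it was at the start of the episode above 0.03 m or angle between flour_shaker's own z axis and vertical above 0.3 rad).
It also fails if it takes over 48 s, if anything falls off the work surface, if the arm or the gripper's body presses on something with over 40 N, if the wrist force passes 120 N, or if a joint passes its speed limit or range.

## Working session

There is one attempt and no reset: what is moved stays moved. The work goes in short steps, Python scripts to look and compute and a shell command to move; the robot and the scene stay as the last step left them, time stands still between calls to the robot, and variables do not carry over. Pictures are saved under pics/ and viewed, and the job is handed in when it is done.

```bash
ls; mkdir -p pics
python3 - <<'E'
from workcell import bot
import cv2
s=bot.read_state(); print(s)
for n in("scene","top"):
    p,d=bot.read_camera(n); cv2.imwrite(f"pics/{n}0.png",p[:,:,::-1])
    import numpy as np; np.savez(f"pics/{n}0.npz",p=p,d=d)
    print(n,bot.get_calibration(n))
E
```

```text
pics
{'time': 0.0, 'q': array([-1.20091204e+00,  2.64798205e-01,  1.60538243e+00,  1.33170151e-05,
        1.27369357e+00, -3.68891623e-02]), 'joint_vel': array([-0.0005208 ,  0.00030852, -0.00152021, -0.0004842 , -0.00163964,
       -0.00017584]), 'joint_torque': array([ 2.86964359e-04, -5.15111625e+01, -3.67313397e+01, -9.85327983e-05,
        1.30506992e-02, -1.98322185e-07]), 'tool_pos': array([ 0.26681748, -0.61926272,  0.24392708]), 'tcp_rot': array([ 1.9981533 ,  0.41446653, -1.99889927]), 'wrist_force': array([0.67055229, 0.74449373, 0.08936001]), 'torque': array([-0.028788  ,  0.00307146, -0.032602  ]), 'width': 0.998644629286093}
scene {'fx': 493.15988731427916, 'fy': 493.15988731427916, 'cx': 320.5678737924114, 'cy': 202.6736582419322, 'dist': array([-0.13980425,  0.        ,  0.        ,  0.        ,  0.        ]), 'rvec': array([ 2.30466661, -0.59243474,  0.23461893]), 'tvec': array([-0.40460768,  0.42907743,  0.58415112])}
top {'fx': 509.7969554951954, 'fy': 509.7969554951954, 'cx': 314.0705578797457, 'cy': 204.49071620435487, 'dist': array([-0.14105624,  0.        ,  0.        ,  0.        ,  0.        ]), 'rvec': array([ 2.20361928, -2.20364652,  0.08845547]), 'tvec': array([0.21688195, 0.58181455, 1.19346757])}
```

View pics/scene0.png

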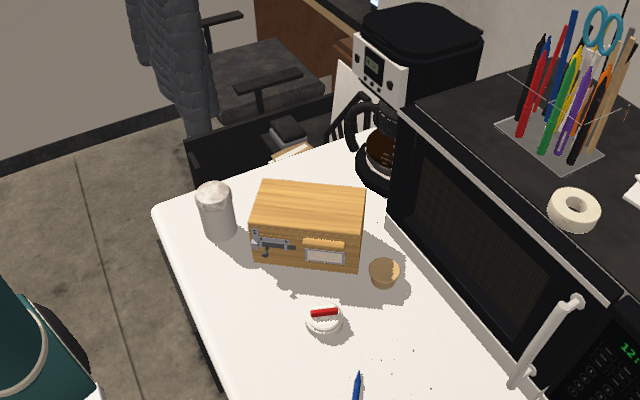

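View pics/top0.png

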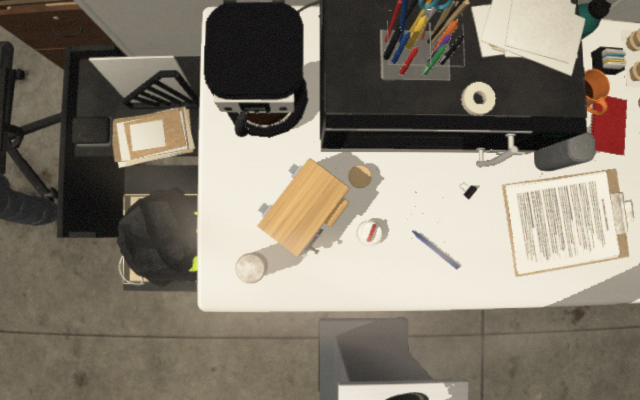

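The top view shows the box lid around (303,207), its lip at about (339,210), the shaker at (250,267), the timer at (370,232) and the cup at (360,176). The scene view shows the bolt near (265,245) and the card frame at (324,256). Next I measure positions.

```bash
cat > h.py <<'E'
import numpy as np, cv2
def cam(c):
    R=cv2.Rodrigues(np.array(c['rvec']))[0]; K=np.array([[c['fx'],0,c['cx']],[0,c['fy'],c['cy']],[0,0,1]])
    return R,np.array(c['tvec']).ravel(),K,np.array(c['dist'])
def rays(c,uv):
    R,t,K,D=cam(c); n=cv2.undistortPoints(np.array(uv,float).reshape(-1,1,2),K,D).reshape(-1,2)
    return -R.T@t, np.c_[n,np.ones(len(n))]@R      # origin, dirs (unit depth)
def plane(c,uv,z):
    o,d=rays(c,uv); return o+d*((z-o[2])/d[:,2])[:,None]
def cloud(c,dep):
    v,u=np.mgrid[:400,:640]; o,d=rays(c,np.c_[u.ravel(),v.ravel()])
    P=o+d*dep.ravel()[:,None]; P[dep.ravel()==0]=np.nan; return P.reshape(400,640,3)
def proj(c,P):
    R,t,K,D=cam(c); return cv2.projectPoints(np.array(P,float).reshape(-1,1,3),np.array(c['rvec']),t,K,D)[0].reshape(-1,2)
E
python3 - <<'E'
from workcell import bot; from h import *
np.set_printoptions(precision=4,suppress=True)
c=bot.get_calibration("top"); f=np.load("pics/top0.npz"); P=cloud(c,f['d'])
for u,v in[(303,207),(339,210),(250,267),(370,232),(360,176),(420,280),(380,380)]: print(u,v,P[v,u])
reg=np.zeros((400,640),bool); reg[150:265,250:355]=1
hsv=cv2.cvtColor(f['p'],cv2.COLOR_RGB2HSV)
m=reg&(abs(P[...,2]-.110)<.006)&(hsv[...,1]>60)
print(m.sum(), 'z',np.median(P[m][:,2]))
mm=cv2.morphologyEx(m.astype(np.uint8),cv2.MORPH_OPEN,np.ones((5,5)))
r=cv2.findContours(mm,0,2)[0]; r=max(r,key=cv2.contourArea)
X=plane(c,r.reshape(-1,2),.110)[:,:2]
print(cv2.minAreaRect((X*1000).astype(np.float32)))
b=cv2.boxPoints(cv2.minAreaRect((X*1000).astype(np.float32)));print(b)
m2=reg.copy(); m2[:,:]=0; m2[190:240,315:360]=1; m2&=(abs(P[...,2]-.096)<.005); print('lip',P[m2].mean(0),m2.sum())
for nm,(u,v),h,rr in[('shaker',(250,267),.11,25),('timer',(370,232),.04,22),('cup',(360,176),.032,22)]:
    q=np.zeros_like(reg);q[v-rr:v+rr,u-rr:u+rr]=1; q&=(P[...,2]>h*.6)&(P[...,2]<h+.02)
    if nm=='cup': q&=np.hypot(P[...,0]-P[v,u,0],P[...,1]-P[v,u,1])<.045
    A=P[q]; print(nm,(A.min(0)+A.max(0))/2, A.max(0)-A.min(0))
p,d=bot.read_camera("scene"); cv2.imwrite("pics/crop1.png",cv2.resize(p[160:340,180:420,::-1],None,fx=3,fy=3,interpolation=2))
E
```

```text
303 207 [0.5707 0.2432 0.1134]
339 210 [0.5649 0.1637 0.0968]
250 267 [0.4405 0.3581 0.1105]
370 232 [0.5165 0.0876 0.04  ]
360 176 [0.6478 0.1095 0.0334]
420 280 [ 0.4004 -0.0389 -0.0009]
380 380 [ 0.1117  0.0327 -0.1671]
4416 z 0.10978232531727472
((571.7223510742188, 242.19761657714844), (112.32150268554688, 189.49038696289062), 52.76966094970703)
[[462.3069 254.8047]
 [613.1809 140.1591]
 [681.1378 229.5905]
 [530.2638 344.2361]]
lip [0.5603 0.1681 0.0954] 259
shaker [0.4375 0.3593 0.0917] [0.0661 0.0665 0.0481]
timer [0.5153 0.0846 0.0349] [0.054  0.0505 0.0216]
cup [0.6481 0.1103 0.0304] [0.0529 0.0504 0.0134]
```

View pics/crop1.png

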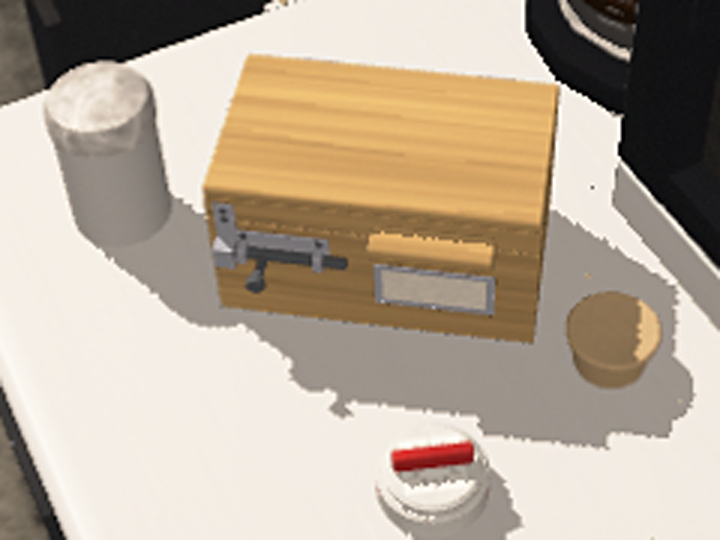

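```bash
cat >> h.py <<'E'
C=np.array([.5717,.2422,0]); TH=np.deg2rad(52.77)
RB=np.array([[np.cos(TH),-np.sin(TH),0],[np.sin(TH),np.cos(TH),0],[0,0,1]])
def tob(p): return (np.asarray(p)-C)@RB
def tow(p): return np.asarray(p)@RB.T+C
E
python3 - <<'E'
from workcell import bot; from h import *
np.set_printoptions(precision=4,suppress=True)
s=bot.read_state(); R=cv2.Rodrigues(s['tcp_rot'])[0]; print('axes\n',R)
c=bot.get_calibration("scene")
for uv in[(265.7,254)]: print('knob',tob(plane(c,[uv],.066)))
f=np.load("pics/scene0.npz");p=f['p']
print(tob(cloud(c,f['d'])[250:258:2,262:270:2]).reshape(-1,3)*1000)
E
python3 - <<'E'
from workcell import bot; from h import *
c=bot.get_calibration("scene");p=np.load("pics/scene0.npz")['p'].copy()
for q in [0,.007]:
    print(q,proj(c,tow([[-.087,.065-q,.066]])))
print(proj(c,tow([[-.075,-.036,.086],[-.056,.095,.110],[-.056,-.095,.11],[-.056,-.095,0]])))
cv2.imwrite("pics/knob.png",cv2.resize(p[220:280,240:320,::-1],None,fx=8,fy=8,interpolation=0))
for n in['shaker','timer','cup']:pass
print(tob([[.4375,.3593,0],[.5153,.0846,0],[.6481,.1103,0]]))
E
```

```text
axes
 [[-0.0007  0.3957 -0.9184]
 [ 0.0017 -0.9184 -0.3957]
 [-1.     -0.0018 -0.    ]]
knob [[-0.0833  0.0605  0.066 ]]
[[-55.3094  75.9658  39.5013]
 [-76.8229  64.7875  67.9175]
 [-80.0182  60.1774  72.6784]
 [-54.3633  65.2744  40.3006]
 [-82.8227  66.6941  69.5948]
 [-81.4999  63.6539  68.5232]
 [-82.5301  59.7975  70.5095]
 [-55.9294  65.2358  36.6315]
 [-86.6951  65.8277  69.2038]
 [-87.0996  62.1927  70.3872]
 [-85.4177  59.2889  68.8339]
 [-55.8231  65.7622  30.7513]
 [-86.8085  66.3074  63.8675]
 [-87.4763  62.5624  65.413 ]
 [-87.2635  59.1389  65.7912]
 [-56.8385  65.9158  26.2914]]
0 [[262.61585438 255.39088238]]
0.007 [[266.687229  255.8794105]]
[[323.31421629 249.19490793]
 [246.88373943 222.2580758 ]
 [361.11340686 234.81855932]
 [357.70660659 275.08256132]]
[[ 0.01204341  0.1776992   0.        ]
 [-0.15960611 -0.05044411  0.        ]
 [-0.0587973  -0.14063231  0.        ]]
```

View pics/knob.png

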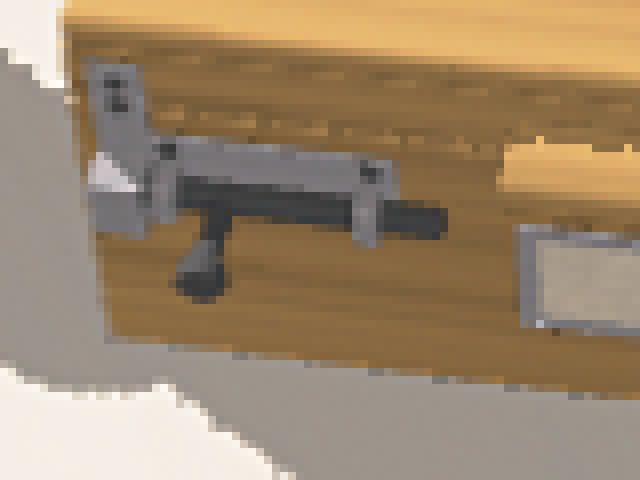

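```bash
cat > go.py <<'E'
import sys; from workcell import bot; from h import *
from scipy.spatial.transform import Rotation as Ro
np.set_printoptions(precision=2,suppress=True)
def axes(x,yh):  # tool x dir, y hint, box frame
    x=np.array(x,float);x/=np.linalg.norm(x); y=np.array(yh,float); y-=x*(x@y); y/=np.linalg.norm(y)
    return RB@np.c_[x,y,np.cross(x,y)]
def rel(p,R,s=None):
    """p: TCP world target"""
    s=s or bot.read_state(); R0=cv2.Rodrigues(s['tcp_rot'])[0]
    print('t%.2f tcp box mm'%s['time'],tob(s['tool_pos'])*1000,'F',s['wrist_force'],'w',s['width'],'q',s['q'])
    print('dp cm',R0.T@(p-s['tool_pos'])*100,'rot',(cv2.Rodrigues(R0.T@R)[0]).ravel())
    print('box axes in tool (cm per cm): x',R0.T@RB[:,0],'y',R0.T@RB[:,1],'z',R0.T@RB[:,2])
DOWN=axes([0,0,-1],[0,1,0])
# sign of y chosen so that tool z = -x box: x(down) x y
if __name__=="__main__":
    # args: tip box mm x y z, tilt deg below horizontal, heading deg relative to box x, roll deg
    a=[float(v) for v in sys.argv[1:]]
    tip=np.array(a[:3])/1000; t=np.deg2rad(a[3]); h=np.deg2rad(a[4]); ro=a[5] if len(a)>5 else 0
    x=np.array([np.cos(t)*np.cos(h),np.cos(t)*np.sin(h),-np.sin(t)])
    R=axes(x,[-np.sin(h),np.cos(h),0])@cv2.Rodrigues(np.array([np.deg2rad(ro),0,0]))[0]
    rel(tow(tip)-R[:,0]*.014,R)
E
python3 -c "
import go;print(go.RB.T@go.DOWN)"
python3 go.py -86.5 97 186 90 0 
python3 go.py -86.5 97 186 90 0 180
```

```text
[[ 0.  0.  1.]
 [ 0.  1.  0.]
 [-1.  0.  0.]]
t0.15 tcp box mm [-870.44 -278.58  244.21] F [ 0.91 -0.1   0.35] w 0.9998862469373682 q [-1.2   0.26  1.61 -0.    1.27 -0.04]
dp cm [  4.55 -71.25 -49.79] rot [2.63 0.   0.  ]
box axes in tool (cm per cm): x [ 0.   -0.49 -0.87] y [ 0.   -0.87  0.49] z [-1. -0. -0.]
t0.15 tcp box mm [-870.44 -278.58  244.21] F [ 0.91 -0.1   0.35] w 0.9998862469373682 q [-1.2   0.26  1.61 -0.    1.27 -0.04]
dp cm [  4.55 -71.25 -49.79] rot [-0.51 -0.    0.  ]
box axes in tool (cm per cm): x [ 0.   -0.49 -0.87] y [ 0.   -0.87  0.49] z [-1. -0. -0.]
```

```bash
python3 -m creep '[{"grip":0,"dp":[1,-20,-14],"rotation":[-0.3,0,0]},{"grip":0,"dp":[1,-20,-14],"rotation":[-0.3,0,0]},{"grip":0,"dp":[2,-20,-18],"rotation":[-0.5,0,0]},{"grip":0,"dp":[2,-20,-18],"rotation":[-0.5,0,0]},{"grip":0,"dp":[2,-20,-18],"rotation":[-0.51,0,0]}]' 20; python3 go.py -86.5 97 186 90 0 180
```

```text
time: 0.57
tool_pos: [0.3301, -0.4209, 0.2302]
tcp_rot: [1.67, 0.829, -1.67]
wrist_force: [1.4, 0.4, 1.5]
width: 0.298
t0.57 tcp box mm [-674.1  -208.82  230.22] F [1.41 0.42 1.53] w 0.29819374610364563 q [-0.95  0.01  1.92  0.    1.21 -0.3 ]
dp cm [  3.05 -30.57 -58.76] rot [ 0. -0.  0.]
box axes in tool (cm per cm): x [ 0.  0. -1.] y [ 0. -1. -0.] z [-1. -0. -0.]
```

```bash
for i in 1; do python3 -m creep '[{"grip":0,"dp":[3,-31,-59],"rotation":[0,0,0]},{"grip":0,"dp":[3,-31,-59],"rotation":[0,0,0]},{"grip":0,"dp":[3,-31,-59],"rotation":[0,0,0]},{"grip":0,"dp":[3,-31,-59],"rotation":[0,0,0]},{"grip":0,"dp":[3,-31,-59],"rotation":[0,0,0]}]' 20; done; python3 go.py -86.5 97 186 90 0 180
```

```text
time: 0.98
tool_pos: [0.365, -0.2156, 0.2211]
tcp_rot: [1.673, 0.825, -1.673]
wrist_force: [0.6, -0.2, 0.2]
width: 0.0
t0.98 tcp box mm [-489.58 -112.46  221.12] F [ 0.64 -0.15  0.2 ] w 0.00029193099988702884 q [-0.59 -0.21  2.14  0.    1.22  0.06]
dp cm [  2.12 -21.14 -40.2 ] rot [-0. -0.  0.]
box axes in tool (cm per cm): x [ 0. -0. -1.] y [ 0. -1.  0.] z [-1. -0. -0.]
```

```bash
for i in 1; do python3 -m creep '[{"grip":0,"dp":[1.8,-20,-41],"rotation":[0,0,0]},{"grip":0,"dp":[1.8,-20,-41],"rotation":[0,0,0]},{"grip":0,"dp":[1.8,-20,-41],"rotation":[0,0,0]},{"grip":0,"dp":[1.8,-20,-41],"rotation":[0,0,0]},{"grip":0,"dp":[1.8,-20,-41],"rotation":[0,0,0]}]' 20; done; python3 go.py -86.5 97 186 90 0 180
```

```text
time: 1.4
tool_pos: [0.4065, -0.0116, 0.2133]
tcp_rot: [1.673, 0.825, -1.672]
wrist_force: [1.0, -0.1, -0.2]
width: 0.003
t1.40 tcp box mm [-302.06  -22.05  213.28] F [ 1.   -0.13 -0.19] w 0.0028603285615719162 q [-0.09 -0.24  2.18 -0.    1.21  0.56]
dp cm [  1.33 -12.   -21.5 ] rot [-0. -0. -0.]
box axes in tool (cm per cm): x [ 0. -0. -1.] y [-0. -1.  0.] z [-1.  0. -0.]
```

```bash
for i in 1; do python3 -m creep '[{"grip":0,"dp":[1.3,-12,-21.5],"rotation":[0,0,0]},{"grip":0,"dp":[1.3,-12,-21.5],"rotation":[0,0,0]},{"grip":0,"dp":[1.3,-12,-21.5],"rotation":[0,0,0]},{"grip":0,"dp":[1.3,-12,-21.5],"rotation":[0,0,0]},{"grip":0,"dp":[1.3,-12,-21.5],"rotation":[0,0,0]}]' 20; done; python3 go.py -86.5 97 186 90 0 180
```

```text
time: 1.82
tool_pos: [0.4364, 0.1944, 0.2021]
tcp_rot: [1.672, 0.825, -1.672]
wrist_force: [0.9, -0.2, 0.3]
width: 0.003
t1.82 tcp box mm [-119.9    78.82  202.09] F [ 0.93 -0.17  0.27] w 0.003471948846322623 q [ 0.37 -0.08  2.06 -0.    1.16  1.02]
dp cm [ 0.21 -1.83 -3.33] rot [-0. -0. -0.]
box axes in tool (cm per cm): x [ 0. -0. -1.] y [-0. -1.  0.] z [-1.  0. -0.]
```

```bash
for i in 1; do python3 -m creep '[{"grip":0,"dp":[0,-2.5,-4.5],"rotation":[0,0,0]},{"grip":0,"dp":[0,-2.5,-4.5],"rotation":[0,0,0]},{"grip":0,"dp":[0,-2.5,-4.5],"rotation":[0,0,0]},{"grip":0,"dp":[0,-2.5,-4.5],"rotation":[0,0,0]}]' 20; done; python3 go.py -86.5 97 58 90 0 180
python3 - <<'E'
from workcell import bot; import cv2
p,d=bot.read_camera("wrist"); cv2.imwrite("pics/w1.png",p[:,:,::-1])
p,d=bot.read_camera("scene"); cv2.imwrite("pics/s1.png",cv2.resize(p[130:310,160:400,::-1],None,fx=3,fy=3,interpolation=2))
E
```

```text
time: 2.15
tool_pos: [0.4439, 0.2431, 0.2017]
tcp_rot: [1.67, 0.826, -1.672]
wrist_force: [0.1, 0.1, -0.7]
width: 0.002
t2.15 tcp box mm [-76.63 102.29 201.74] F [ 0.12  0.13 -0.71] w 0.0021477125000688435 q [ 0.45 -0.02  2.01 -0.    1.16  1.1 ]
dp cm [12.98  0.53  0.96] rot [-0.  0.  0.]
box axes in tool (cm per cm): x [-0. -0. -1.] y [ 0. -1.  0.] z [-1. -0.  0.]
```

View pics/w1.png

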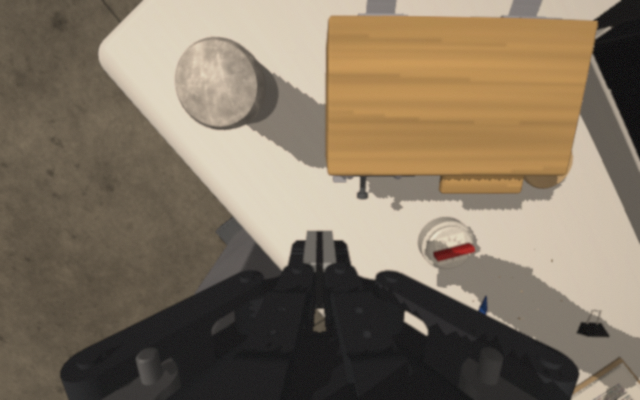

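View pics/s1.png

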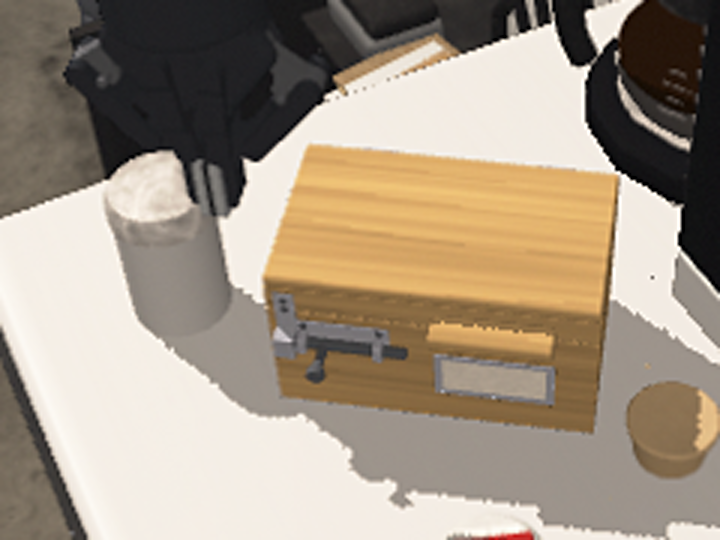

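Wrist view: the knob is at (363,190), the closed tips are at (320,240), and the box is square to the tool. Next I shift outward, then go straight down left of the knob.

```bash
python3 -m creep '[{"grip":0,"dp":[0,0.3,0.95],"rotation":[0,0,0]},{"grip":0,"dp":[4,0.4,0.95],"rotation":[0,0,0]},{"grip":0,"dp":[8,0.4,0.95],"rotation":[0,0,0]},{"grip":0,"dp":[10,0.4,0.95],"rotation":[0,0,0]},{"grip":0,"dp":[10,0.4,0.95],"rotation":[0,0,0]}]' 20; python3 go.py -86.5 97 58 90 0 180
```

```text
time: 2.67
tool_pos: [0.4372, 0.2291, 0.0971]
tcp_rot: [1.664, 0.824, -1.684]
wrist_force: [-1.2, -0.5, -0.0]
width: -0.001
t2.67 tcp box mm [-91.83  99.12  97.13] F [-1.19 -0.47 -0.03] w -0.0009066365485663756 q [ 0.43  0.07  2.12 -0.    0.96  1.09]
dp cm [ 2.51  0.22 -0.56] rot [-0.01  0.01  0.  ]
box axes in tool (cm per cm): x [-0.01 -0.01 -1.  ] y [ 0.   -1.    0.01] z [-1.   -0.    0.01]
```

Run:
```python
from workcell import bot; import cv2
p,d=bot.read_camera("wrist"); cv2.imwrite("pics/w2.png",p[:,:,::-1])
p,d=bot.read_camera("scene"); cv2.imwrite("pics/s2.png",cv2.resize(p[130:310,160:400,::-1],None,fx=3,fy=3,interpolation=2))
```

```text
(no output)
```

View pics/w2.png

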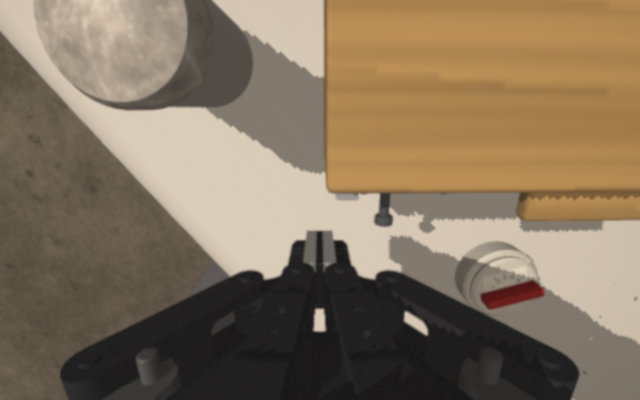

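View pics/s2.png

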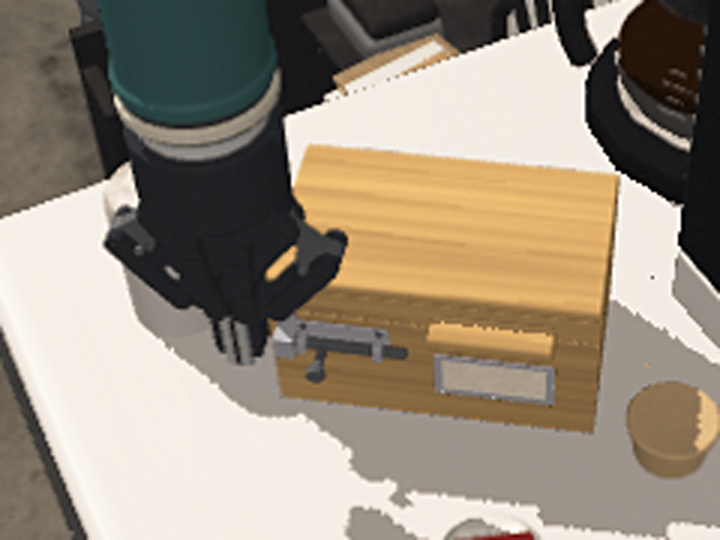

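Knob at (384,212) in the wrist view; the tips are left of it and outside the loop. I descend the last 25 mm.

```bash
python3 -m creep '[{"grip":0,"dp":[1.2,0.2,-0.4],"rotation":[0,0,0]},{"grip":0,"dp":[2.5,0.2,-0.4],"rotation":[0,0,0]},{"grip":0,"dp":[2.5,0.2,-0.4],"rotation":[0,0,0]}]' 20; python3 go.py -86.5 62 58 90 0 180
```

```text
time: 3.02
tool_pos: [0.4463, 0.2349, 0.0771]
tcp_rot: [1.673, 0.825, -1.672]
wrist_force: [-0.7, 0.1, 0.1]
width: -0.002
t3.02 tcp box mm [-81.63  95.41  77.08] F [-0.72  0.05  0.07] w -0.0024148116015852207 q [ 0.44  0.11  2.12 -0.    0.91  1.09]
dp cm [0.51 3.34 0.47] rot [-0. -0. -0.]
box axes in tool (cm per cm): x [ 0. -0. -1.] y [-0. -1.  0.] z [-1.  0. -0.]
```

Run:
```python
from workcell import bot; import cv2
p,d=bot.read_camera("wrist"); cv2.imwrite("pics/w3.png",p[:,:,::-1])
p,d=bot.read_camera("scene"); cv2.imwrite("pics/s3.png",cv2.resize(p[130:310,160:400,::-1],None,fx=3,fy=3,interpolation=2))
```

```text
(no output)
```

View pics/w3.png

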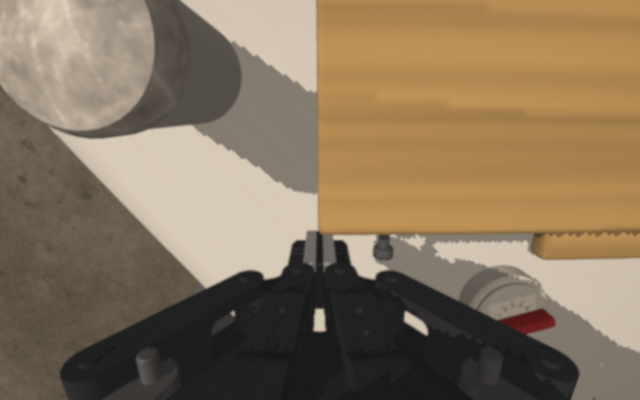

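View pics/s3.png

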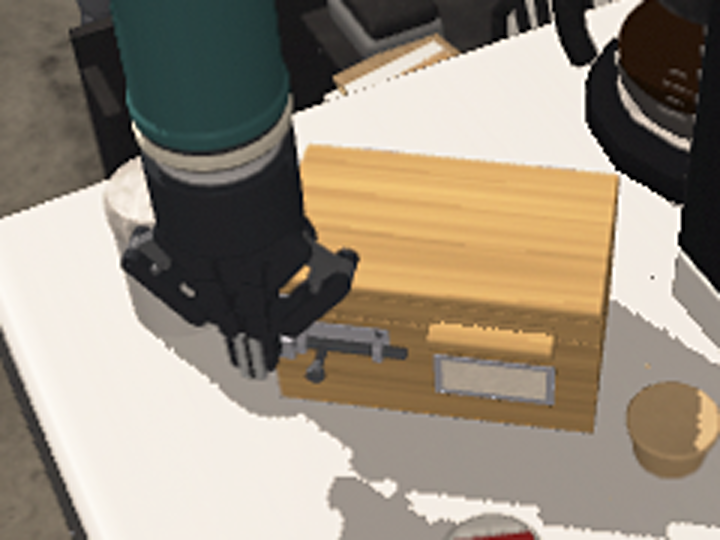

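```bash
python3 go.py -87 62 58 90 0 180;  python3 -m creep '[{"grip":0,"dp":[0.5,0,0.5],"rotation":[0,0,0]},{"grip":0,"dp":[0.5,0,0.5],"rotation":[0,0,0]},{"grip":0,"dp":[0.5,0.5,0.5],"rotation":[0,0,0]},{"grip":0,"dp":[0.5,0.8,0.5],"rotation":[0,0,0]},{"grip":0,"dp":[0.5,0.8,0.5],"rotation":[0,0,0]}]' 20; python3 go.py -87 62 58 90 0 180
```

```text
t3.12 tcp box mm [-81.16  95.42  78.16] F [ 0.39  0.22 -0.45] w 0.001908041467356405 q [ 0.44  0.11  2.12 -0.    0.91  1.09]
dp cm [0.62 3.34 0.57] rot [-0. -0. -0.]
box axes in tool (cm per cm): x [ 0. -0. -1.] y [-0. -1.  0.] z [-1.  0. -0.]
time: 3.53
tool_pos: [0.4501, 0.2262, 0.0728]
tcp_rot: [1.674, 0.825, -1.671]
wrist_force: [0.2, 0.4, 0.8]
width: -0.0
t3.53 tcp box mm [-86.36  87.12  72.76] F [0.2  0.37 0.77] w -6.872308615957128e-05 q [ 0.42  0.12  2.12 -0.    0.9   1.07]
dp cm [0.08 2.51 0.05] rot [-0. -0. -0.]
box axes in tool (cm per cm): x [ 0. -0. -1.] y [-0. -1.  0.] z [-1.  0. -0.]
```

```bash
python3 -m creep '[{"grip":0,"dp":[0,0.3,0],"rotation":[0,0,0]},{"grip":0,"dp":[0,0.6,0],"rotation":[0,0,0]},{"grip":0,"dp":[0,0.9,0],"rotation":[0,0,0]},{"grip":0,"dp":[0,1.2,0],"rotation":[0,0,0]},{"grip":0,"dp":[0,1.2,0],"rotation":[0,0,0]}]'; python3 go.py -87 62 58 90 0 180
python3 - <<'E'
from workcell import bot; import cv2
p,d=bot.read_camera("wrist"); cv2.imwrite("pics/w4.png",p[:,:,::-1])
E
```

```text
time: 3.95
tool_pos: [0.4591, 0.2188, 0.0723]
tcp_rot: [1.673, 0.825, -1.673]
wrist_force: [0.5, 0.4, 0.2]
width: 0.002
t3.95 tcp box mm [-86.76  75.5   72.32] F [0.47 0.37 0.22] w 0.0018457035085896946 q [0.4  0.13 2.11 0.   0.9  1.05]
dp cm [0.03 1.35 0.02] rot [-0. -0. -0.]
box axes in tool (cm per cm): x [ 0. -0. -1.] y [-0. -1.  0.] z [-1.  0. -0.]
```

View pics/w4.png

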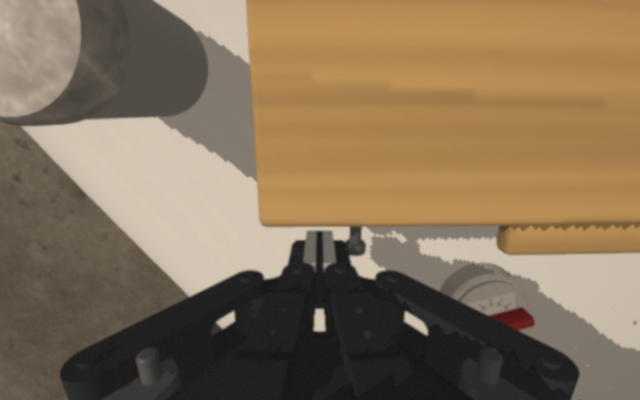

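The knob (357,243) is just right of the tips (right edge about 335). I keep pushing and watch the force.

```bash
python3 -m creep '[{"grip":0,"dp":[0,0.25,0],"rotation":[0,0,0]},{"grip":0,"dp":[0,0.5,0],"rotation":[0,0,0]},{"grip":0,"dp":[0,0.75,0],"rotation":[0,0,0]},{"grip":0,"dp":[0,1.0,0],"rotation":[0,0,0]},{"grip":0,"dp":[0,1.2,0],"rotation":[0,0,0]}]'; python3 go.py -87 62 58 90 0 180
python3 - <<'E'
from workcell import bot; import cv2
p,d=bot.read_camera("wrist"); cv2.imwrite("pics/w5.png",p[:,:,::-1])
p,d=bot.read_camera("scene"); cv2.imwrite("pics/s5.png",cv2.resize(p[130:310,160:400,::-1],None,fx=3,fy=3,interpolation=2))
E
```

```text
time: 4.42
tool_pos: [0.4683, 0.2116, 0.0722]
tcp_rot: [1.672, 0.825, -1.673]
wrist_force: [-1.1, 0.7, -0.4]
width: 0.002
t4.42 tcp box mm [-86.96  63.81  72.17] F [-1.14  0.74 -0.35] w 0.0022257797119786785 q [0.38 0.14 2.1  0.   0.9  1.03]
dp cm [0.02 0.18 0.  ] rot [-0.  0.  0.]
box axes in tool (cm per cm): x [-0. -0. -1.] y [ 0. -1.  0.] z [-1. -0.  0.]
```

View pics/w5.png

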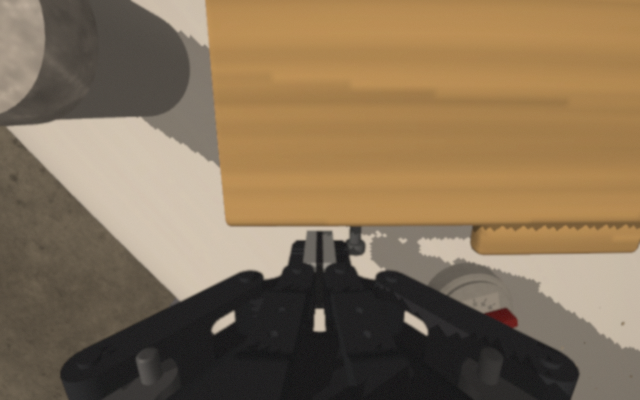

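View pics/s5.png

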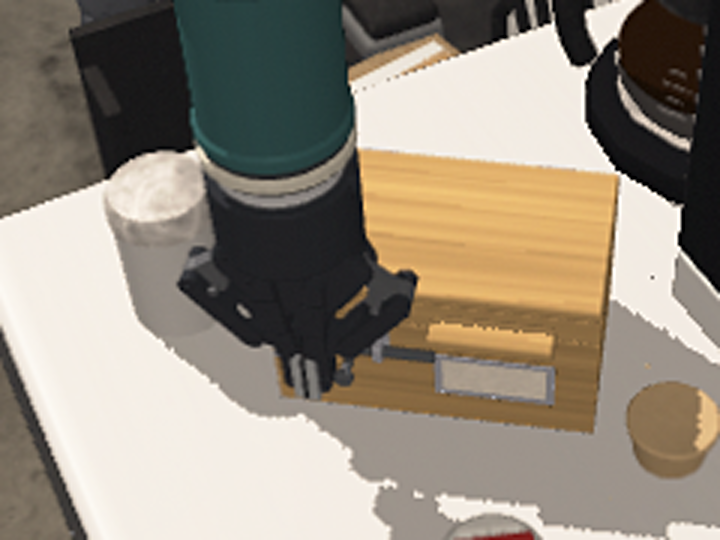

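```bash
python3 -m creep '[{"grip":0,"dp":[0,0.2,0],"rotation":[0,0,0]},{"grip":0,"dp":[0,0.4,0],"rotation":[0,0,0]},{"grip":0,"dp":[0,0.5,0],"rotation":[0,0,0]},{"grip":0,"dp":[0,0.6,0],"rotation":[0,0,0]},{"grip":0,"dp":[0,0.65,0],"rotation":[0,0,0]}]'; python3 go.py -87 57 58 90 0 180
```

```text
time: 4.93
tool_pos: [0.4719, 0.2087, 0.0721]
tcp_rot: [1.672, 0.828, -1.676]
wrist_force: [-6.7, 7.4, 4.4]
width: 0.002
t4.93 tcp box mm [-87.08  59.23  72.06] F [-6.66  7.44  4.37] w 0.001622036895118331 q [0.37 0.14 2.1  0.   0.9  1.02]
dp cm [ 0.01  0.22 -0.01] rot [-0.01  0.    0.  ]
box axes in tool (cm per cm): x [-0.   -0.01 -1.  ] y [ 0.   -1.    0.01] z [-1. -0.  0.]
```

```bash
python3 -m creep '[{"grip":0,"dp":[0,0.06,0],"rotation":[0,0,0]},{"grip":0,"dp":[0,0.1,0],"rotation":[0,0,0]}]'; python3 go.py -87 57 58 90 0 180
```

```text
time: 5.1
tool_pos: [0.472, 0.2086, 0.072]
tcp_rot: [1.672, 0.829, -1.677]
wrist_force: [-9.1, 7.9, 3.6]
width: 0.001
t5.10 tcp box mm [-87.1   59.04  72.02] F [-9.13  7.93  3.55] w 0.0012880183956255117 q [0.37 0.14 2.1  0.   0.9  1.02]
dp cm [ 0.    0.2  -0.01] rot [-0.01  0.    0.  ]
box axes in tool (cm per cm): x [-0.   -0.01 -1.  ] y [ 0.   -1.    0.01] z [-1. -0.  0.]
```

```bash
python3 -m creep '[{"grip":0,"dp":[0,-0.3,0],"rotation":[0,0,0]},{"grip":0,"dp":[0,-0.3,0],"rotation":[0,0,0]}]'
python3 - <<'E'
from workcell import bot; import cv2
p,d=bot.read_camera("wrist"); cv2.imwrite("pics/w6.png",cv2.resize(p[180:320,220:500,::-1],None,fx=2.8,fy=2.8,interpolation=2))
p,d=bot.read_camera("scene"); cv2.imwrite("pics/s6.png",cv2.resize(p[190:290,220:380,::-1],None,fx=5,fy=5,interpolation=2))
E
python3 go.py -87 57 58 90 0 180
```

```text
time: 5.27
tool_pos: [0.4716, 0.2091, 0.0722]
tcp_rot: [1.672, 0.825, -1.672]
wrist_force: [-3.1, 0.9, -0.4]
width: 0.007
t5.37 tcp box mm [-87.    59.64  72.19] F [-2.5   2.39  0.52] w -0.003946568512436916 q [0.37 0.14 2.1  0.   0.9  1.02]
dp cm [ 0.02  0.26 -0.  ] rot [-0.  0.  0.]
box axes in tool (cm per cm): x [-0. -0. -1.] y [ 0. -1.  0.] z [-1. -0.  0.]
```

View pics/w6.png

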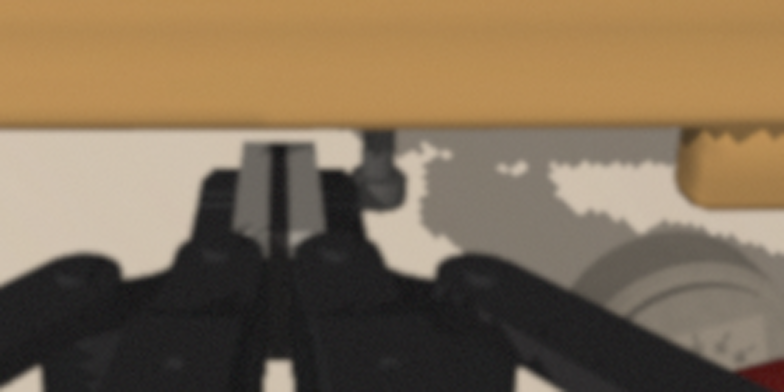

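View pics/s6.png

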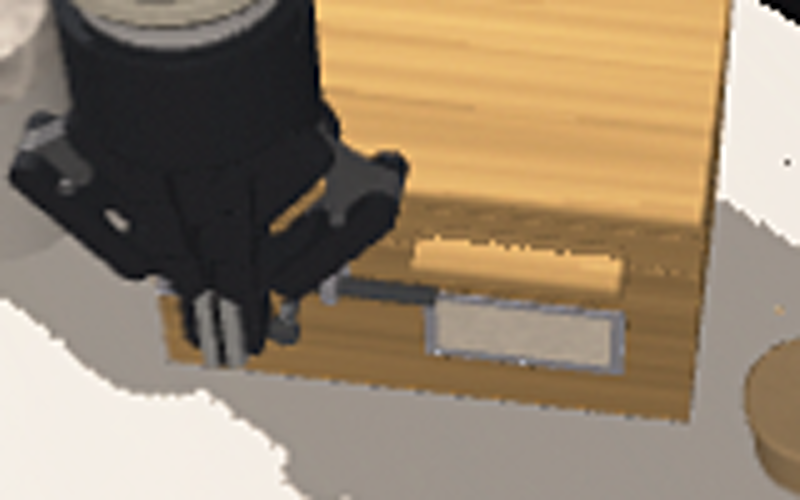

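The knob is at about (277,255) in the scene view, which gives roughly 24 mm of travel, so the bolt is at its end stop. I back off, retreat and verify.

```bash
python3 -m creep '[{"grip":0,"dp":[0,-0.6,0],"rotation":[0,0,0]},{"grip":0,"dp":[0,-0.8,0.5],"rotation":[0,0,0]},{"grip":0,"dp":[0,-0.8,4],"rotation":[0,0,0]},{"grip":0,"dp":[-4,-0.8,5],"rotation":[0,0,0]},{"grip":0,"dp":[-8,-0.8,5],"rotation":[0,0,0]}]'; python3 go.py -150 -36 170 40 0 180;python3 go.py -150 -36 170 40 0 0
```

```text
time: 5.78
tool_pos: [0.4278, 0.1704, 0.1476]
tcp_rot: [1.66, 0.826, -1.686]
wrist_force: [1.9, 0.4, -0.0]
width: 0.005
t5.78 tcp box mm [-144.24   71.19  147.64] F [ 1.94  0.36 -0.04] w 0.00467945160115073 q [ 0.33 -0.05  2.14 -0.    1.07  0.98]
dp cm [-3.19 10.7   1.64] rot [-0.01  0.89  0.  ]
box axes in tool (cm per cm): x [-0.01 -0.   -1.  ] y [ 0.01 -1.    0.  ] z [-1.   -0.01  0.01]
t5.78 tcp box mm [-144.24   71.19  147.64] F [ 1.94  0.36 -0.04] w 0.00467945160115073 q [ 0.33 -0.05  2.14 -0.    1.07  0.98]
dp cm [-3.19 10.7   1.64] rot [ 2.83  0.01 -1.34]
box axes in tool (cm per cm): x [-0.01 -0.   -1.  ] y [ 0.01 -1.    0.  ] z [-1.   -0.01  0.01]
```

```bash
python3 -m creep '[{"grip":0,"dp":[-4,2,1.5],"rotation":[0,0.12,0]},{"grip":0,"dp":[-5,4,1.5],"rotation":[0,0.24,0]},{"grip":0,"dp":[-5,7,1.5],"rotation":[0,0.36,0]},{"grip":0,"dp":[-5,9,1.5],"rotation":[0,0.48,0]},{"grip":0,"dp":[-5,10.5,1.5],"rotation":[0,0.6,0]}]'; python3 go.py -150 -36 170 40 0 180
python3 - <<'E'
from workcell import bot; import cv2
p,d=bot.read_camera("top"); cv2.imwrite("pics/t7.png",cv2.resize(p[120:300,200:440,::-1],None,fx=3,fy=3,interpolation=2))
p,d=bot.read_camera("scene"); cv2.imwrite("pics/s7.png",cv2.resize(p[130:310,160:400,::-1],None,fx=3,fy=3,interpolation=2))
E
```

```text
time: 6.2
tool_pos: [0.5081, 0.0992, 0.2043]
tcp_rot: [2.18, 1.074, -1.196]
wrist_force: [0.3, 0.7, -0.8]
width: -0.001
t6.20 tcp box mm [-152.36  -35.92  204.33] F [ 0.34  0.75 -0.79] w -0.0008841859304309565 q [-0.17 -0.19  2.26  0.65  0.9   0.12]
dp cm [1.69 0.   2.06] rot [-0.    0.31 -0.01]
box axes in tool (cm per cm): x [ 0.54 -0.   -0.84] y [-0.01 -1.    0.  ] z [-0.84  0.   -0.54]
```

View pics/t7.png

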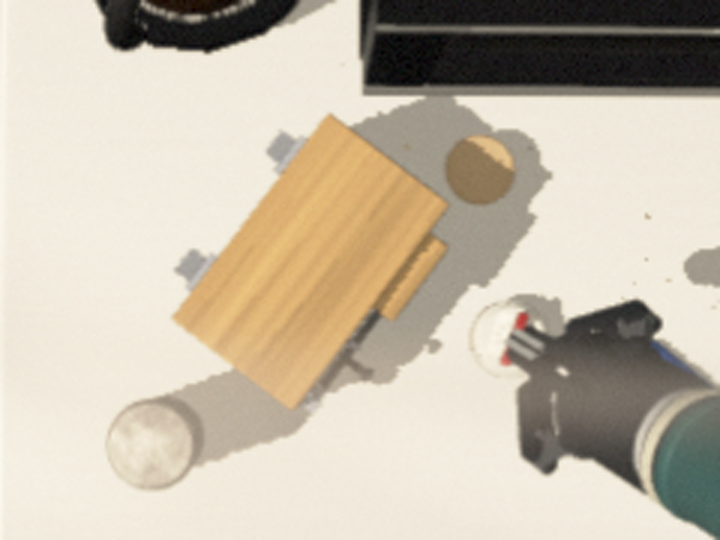

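View pics/s7.png

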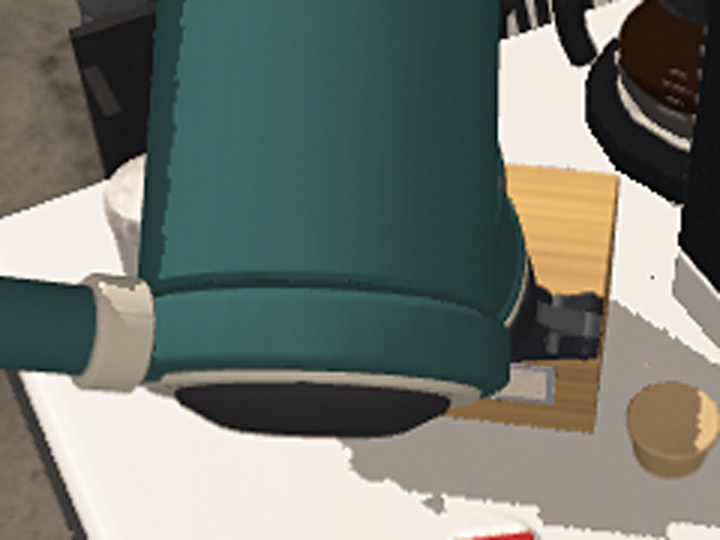

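The top view shows the bolt knob at crop (362,373), now nearer the lip, with the box and bystanders unchanged. I re-measure box and knob.

```bash
cat > meas.py <<'E'
from workcell import bot; from h import *
np.set_printoptions(precision=4,suppress=True)
c=bot.get_calibration("top"); p,d=bot.read_camera("top"); P=cloud(c,d)
reg=np.zeros((400,640),bool); reg[150:265,250:355]=1
hsv=cv2.cvtColor(p,cv2.COLOR_RGB2HSV)
m=reg&(abs(P[...,2]-.110)<.006)&(hsv[...,1]>60)
mm=cv2.morphologyEx(m.astype(np.uint8),cv2.MORPH_OPEN,np.ones((5,5)))
r=max(cv2.findContours(mm,0,2)[0],key=cv2.contourArea)
print(cv2.minAreaRect((plane(c,r.reshape(-1,2),.110)[:,:2]*1000).astype(np.float32)))
print('knob box',tob(plane(c,[(320.7,244.3)],.066)))
E
python3 meas.py
```

```text
((571.741455078125, 242.20230102539062), (112.56219482421875, 189.4273681640625), 52.93675231933594)
knob box [[-0.0813  0.0424  0.066 ]]
```

```bash
python3 -m creep '[{"grip":0,"dp":[0,0,0],"rotation":[0,0.12,0]},{"grip":0,"dp":[0,0,0],"rotation":[0,0.24,0]},{"grip":0,"dp":[0,0,0],"rotation":[0,0.29,0]},{"grip":0,"dp":[0,0,0],"rotation":[0,0.29,0]}]'; python3 go.py -100 -38 60 40 0 180; python3 go.py -66 -38 58 40 0 180
```

```text
time: 6.68
tool_pos: [0.5034, 0.1019, 0.1989]
tcp_rot: [2.401, 1.194, -0.917]
wrist_force: [-0.1, 0.0, -0.7]
width: 0.0
t6.68 tcp box mm [-153.04  -30.5   198.91] F [-0.07  0.01 -0.73] w 0.00023435647820478316 q [-0.34 -0.18  2.38  1.06  0.96 -0.34]
dp cm [11.77  0.87  6.92] rot [-0.01  0.03  0.01]
box axes in tool (cm per cm): x [ 0.75 -0.   -0.66] y [ 0.01 -1.    0.01] z [-0.66 -0.01 -0.75]
t6.68 tcp box mm [-153.04  -30.5   198.91] F [-0.07  0.01 -0.73] w 0.00023435647820478316 q [-0.34 -0.18  2.38  1.06  0.96 -0.34]
dp cm [14.45  0.87  4.81] rot [-0.01  0.03  0.01]
box axes in tool (cm per cm): x [ 0.75 -0.   -0.66] y [ 0.01 -1.    0.01] z [-0.66 -0.01 -0.75]
```

```bash
python3 -m creep '[{"grip":0,"dp":[4.2,0.5,1],"rotation":[0,0.03,0]},{"grip":0,"dp":[8,0.8,3],"rotation":[0,0.03,0]},{"grip":0,"dp":[10,0.9,5],"rotation":[0,0.03,0]},{"grip":0,"dp":[11.5,0.9,6.5],"rotation":[0,0.03,0]},{"grip":0,"dp":[11.5,0.9,6.5],"rotation":[0,0.03,0]}]'; python3 go.py -66 -38 58 40 0 180
python3 - <<'E'
from workcell import bot; import cv2
p,d=bot.read_camera("top"); cv2.imwrite("pics/t8.png",cv2.resize(p[120:300,200:440,::-1],None,fx=3,fy=3,interpolation=2))
p,d=bot.read_camera("wrist"); cv2.imwrite("pics/w8.png",p[...,::-1])
E
```

```text
time: 7.1
tool_pos: [0.5362, 0.133, 0.0724]
tcp_rot: [2.417, 1.21, -0.888]
wrist_force: [-1.2, -0.7, 0.4]
width: 0.0
t7.10 tcp box mm [-108.41  -37.8    72.45] F [-1.24 -0.66  0.36] w 0.00041401985902802786 q [-0.25  0.15  2.4   1.41  0.8  -0.76]
dp cm [ 2.78  0.04 -1.62] rot [-0.01  0.    0.01]
box axes in tool (cm per cm): x [ 0.77  0.   -0.64] y [ 0.01 -1.    0.01] z [-0.64 -0.01 -0.77]
```

View pics/t8.png

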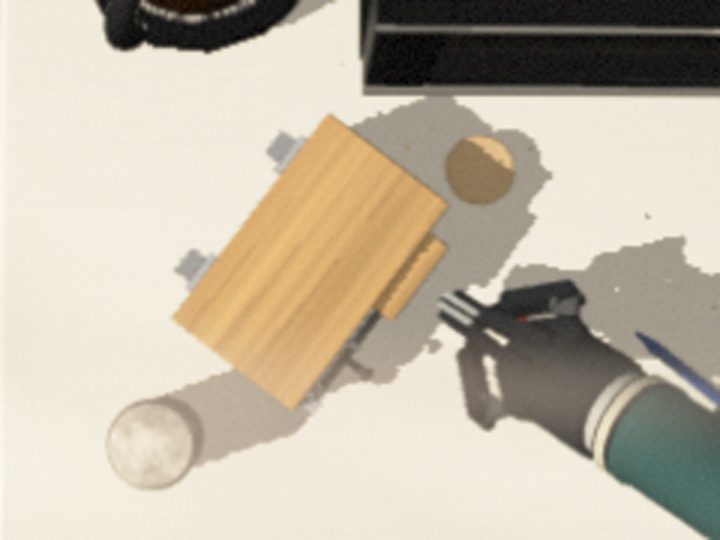

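View pics/w8.png

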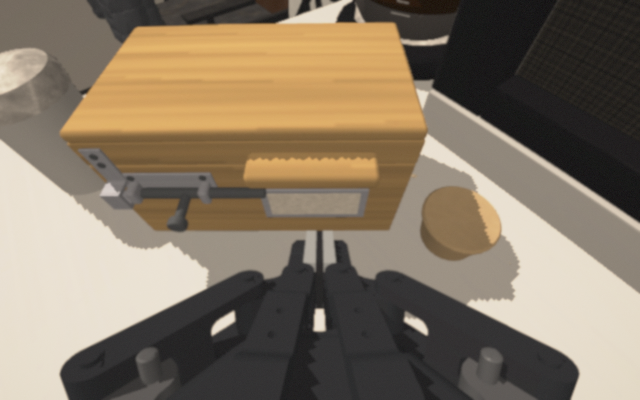

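Wrist view: the loop at (115,190) is empty, the bolt is drawn, and the tips at (320,235) are pointing under the lip (310,170). I advance.

```bash
python3 -m creep '[{"grip":0,"dp":[1,0,0],"rotation":[0,0,0]},{"grip":0,"dp":[1.9,0,-0.7],"rotation":[0,0,0]},{"grip":0,"dp":[2.8,0,-1.6],"rotation":[0,0,0]},{"grip":0,"dp":[2.8,0,-1.6],"rotation":[0,0,0]}]'; python3 go.py -66 -38 58 40 0 180
python3 - <<'E'
from workcell import bot; import cv2
p,d=bot.read_camera("wrist"); cv2.imwrite("pics/w9.png",p[...,::-1])
E
```

```text
time: 7.53
tool_pos: [0.5611, 0.1568, 0.0749]
tcp_rot: [2.421, 1.201, -0.869]
wrist_force: [0.6, 0.1, -0.3]
width: -0.004
t7.53 tcp box mm [-74.43 -43.26  74.91] F [ 0.59  0.11 -0.33] w -0.004264347514109238 q [-0.18  0.18  2.37  1.47  0.76 -0.76]
dp cm [ 0.33 -0.53  0.76] rot [ 0.   -0.01 -0.  ]
box axes in tool (cm per cm): x [ 0.77  0.   -0.64] y [-0. -1. -0.] z [-0.64  0.   -0.77]
```

View pics/w9.png

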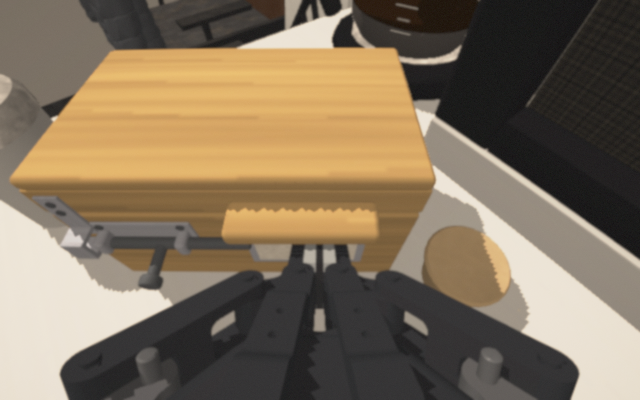

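```bash
cat > arc.py <<'E'
import sys; from workcell import bot; from h import *
np.set_printoptions(precision=2,suppress=True)
s=bot.read_state(); R0=cv2.Rodrigues(s['tcp_rot'])[0]; A=RB.T@R0
t=tob(s['tool_pos'])*1000; corner=t+14*A[:,0]-11*A[:,2]
r=np.hypot(corner[0]-60,corner[2]-84); al=np.arctan2(corner[2]-84,60-corner[0])
print('t',s['time'],'tcp',t,'corner',corner,'r',r,'al',al,'F',s['wrist_force'],'q',s['q'])
for a in map(float,sys.argv[1:]):
    P=np.array([60-122*np.cos(a),corner[1],84+122*np.sin(a)]); print(a,(A.T@(P-corner))/10)
E
python3 arc.py -.02 .05 .12 .2 .3 .4
```

```text
t 7.5833 tcp [-75.24 -42.94  74.35] corner [-57.44 -42.93  73.92] r 117.8683464774049 al -0.08562380206180942 F [ 0.07 -0.13 -1.4 ] q [-0.18  0.18  2.37  1.47  0.76 -0.76]
-0.02 [-0.84  0.   -0.3 ]
0.05 [-1.37  0.   -0.97]
0.12 [-1.86  0.   -1.67]
0.2 [-2.35  0.   -2.51]
0.3 [-2.87  0.   -3.61]
0.4 [-3.28  0.   -4.76]
```

```bash
python3 -m creep '[{"grip":0,"dp":[-0.5,0,-0.1],"rotation":[0,0,0]},{"grip":0,"dp":[-1.1,0,-0.6],"rotation":[0,0,0]},{"grip":0,"dp":[-1.6,0,-1.3],"rotation":[0,0,0]},{"grip":0,"dp":[-2,0,-1.9],"rotation":[0,0,0]},{"grip":0,"dp":[-2.35,0,-2.5],"rotation":[0,0,0]}]'; python3 arc.py .3 .4 .5 .6 .7 .8
python3 - <<'E'
from workcell import bot; import cv2
p,d=bot.read_camera("wrist"); cv2.imwrite("pics/w10.png",p[...,::-1])
E
```

```text
time: 8.0
tool_pos: [0.557, 0.1532, 0.1068]
tcp_rot: [2.423, 1.2, -0.876]
wrist_force: [-0.7, 0.8, -0.4]
width: -0.0
t 8.0 tcp [-79.79 -42.15 106.84] corner [-61.99 -42.19 106.37] r 124.02189963828982 al 0.1813305282351165 F [-0.66  0.82 -0.41] q [-0.19  0.1   2.37  1.38  0.78 -0.64]
0.3 [-0.46 -0.01 -1.4 ]
0.4 [-0.86 -0.01 -2.55]
0.5 [-1.16 -0.01 -3.73]
0.6 [-1.33 -0.02 -4.94]
0.7 [-1.38 -0.02 -6.16]
0.8 [-1.31 -0.03 -7.38]
```

View pics/w10.png

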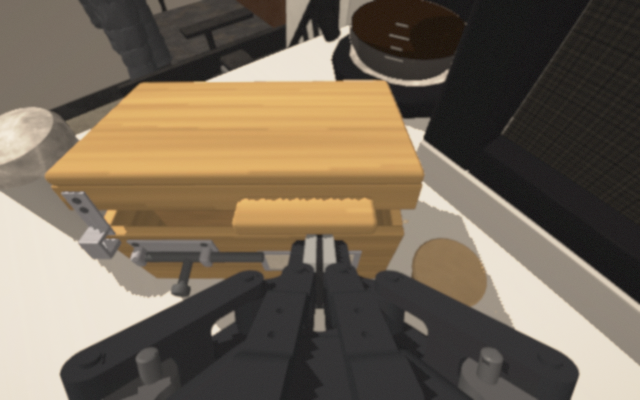

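The lid is rising on the fingertips: the lip at (305,212) sits on the tips and the box has not moved. I continue along the arc.

```bash
python3 -m creep '[{"grip":0,"dp":[-0.4,0,-1.2],"rotation":[0,0,0]},{"grip":0,"dp":[-0.8,0,-2.3],"rotation":[0,0,0]},{"grip":0,"dp":[-1.1,0,-3.4],"rotation":[0,0,0]},{"grip":0,"dp":[-1.3,0,-4.5],"rotation":[0,0,0]},{"grip":0,"dp":[-1.4,0,-5.7],"rotation":[0,0,0]}]'; python3 arc.py .7 .8 .9 1 1.1 1.2
```

```text
time: 8.47
tool_pos: [0.5727, 0.1736, 0.1591]
tcp_rot: [2.423, 1.2, -0.877]
wrist_force: [0.1, 0.0, -0.4]
width: -0.0
t 8.4667 tcp [-53.96 -42.29 159.14] corner [-36.16 -42.34 158.66] r 121.74234322631003 al 0.6602101243314753 F [ 0.09  0.05 -0.38] q [-0.13  0.02  2.31  1.28  0.77 -0.44]
0.7 [-0.03 -0.   -0.48]
0.8 [ 0.04 -0.01 -1.7 ]
0.9 [ 0.23 -0.01 -2.91]
1.0 [ 0.54 -0.02 -4.09]
1.1 [ 0.97 -0.02 -5.23]
1.2 [ 1.5  -0.03 -6.32]
```

```bash
python3 -m creep '[{"grip":0,"dp":[0,0,-1.1],"rotation":[0,0,0]},{"grip":0,"dp":[0.1,0,-2.2],"rotation":[0,0,0]},{"grip":0,"dp":[0.4,0,-3.3],"rotation":[0,0,0]},{"grip":0,"dp":[0.6,0,-4.3],"rotation":[0,0,0]},{"grip":0,"dp":[1,0,-5.2],"rotation":[0,0,0]}]'; python3 arc.py 1.2 1.3 1.4 1.5 1.6 1.7 1.8
python3 - <<'E'
from workcell import bot; import cv2
p,d=bot.read_camera("wrist"); cv2.imwrite("pics/w11.png",p[...,::-1])
p,d=bot.read_camera("scene"); cv2.imwrite("pics/s11.png",p[...,::-1])
E
```

```text
time: 8.88
tool_pos: [0.5983, 0.2064, 0.1934]
tcp_rot: [2.423, 1.2, -0.875]
wrist_force: [-0.3, -1.1, -0.4]
width: 0.002
t 8.8833 tcp [-12.46 -42.84 193.36] corner [  5.34 -42.88 192.9 ] r 121.85062511847507 al 1.105636792611481 F [-0.25 -1.12 -0.39] q [-0.05  0.01  2.25  1.23  0.74 -0.31]
1.2 [ 0.5  -0.   -1.04]
1.3 [ 1.14 -0.01 -2.07]
1.4 [ 1.89 -0.01 -3.04]
1.5 [ 2.73 -0.01 -3.92]
1.6 [ 3.65 -0.02 -4.72]
1.7 [ 4.65 -0.02 -5.42]
1.8 [ 5.71 -0.02 -6.02]
```

View pics/w11.png

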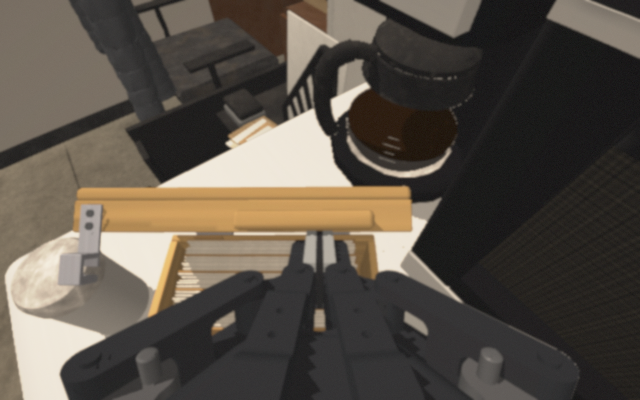

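View pics/s11.png

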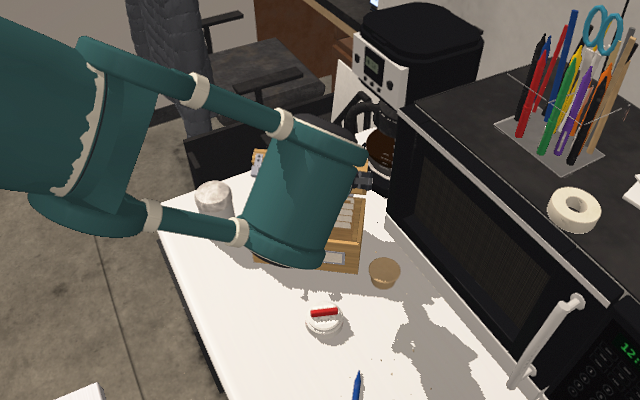

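```bash
python3 - <<'E'
from h import *; from workcell import bot
c=bot.get_calibration("top"); f=np.load("pics/top0.npz"); P=cloud(c,f['d'])
for u,v in[(325,152),(325,149),(325,140),(345,149),(345,130)]: print(P[v,u].round(3))
E
python3 -m creep '[{"grip":0,"dp":[0.4,0,-0.9],"rotation":[0,0,0]},{"grip":0,"dp":[0.9,0,-1.7],"rotation":[0,0,0]},{"grip":0,"dp":[1.5,0,-2.5],"rotation":[0,0,0]},{"grip":0,"dp":[2.1,0,-3.3],"rotation":[0,0,0]},{"grip":0,"dp":[2.7,0,-3.9],"rotation":[0,0,0]}]'; python3 arc.py 1.55 1.65 1.7
python3 - <<'E'
from workcell import bot; import cv2
p,d=bot.read_camera("wrist"); cv2.imwrite("pics/w12.png",p[...,::-1])
E
```

```text
[0.709 0.19  0.004]
[0.708 0.192 0.055]
[0.708 0.197 0.167]
[0.708 0.146 0.053]
[0.709 0.164 0.268]
time: 9.4
tool_pos: [0.6266, 0.2437, 0.2055]
tcp_rot: [2.423, 1.201, -0.875]
wrist_force: [0.2, 0.3, -0.5]
width: -0.0
t 9.4 tcp [ 34.36 -42.79 205.46] corner [ 52.16 -42.82 205.  ] r 121.25202800707514 al 1.5061026334294705 F [ 0.19  0.29 -0.52] q [ 0.03  0.05  2.18  1.23  0.69 -0.23]
1.55 [ 0.35 -0.   -0.41]
1.65 [ 1.31 -0.   -1.16]
1.7 [ 1.82 -0.   -1.5 ]
```

View pics/w12.png

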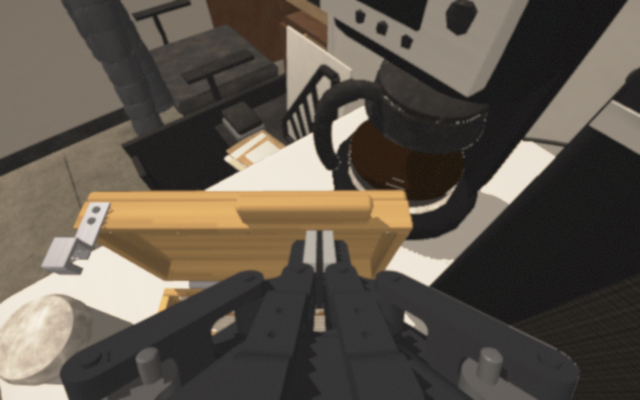

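```bash
python3 -m creep '[{"grip":0,"dp":[0.3,0,-0.4],"rotation":[0,0,0]},{"grip":0,"dp":[0.3,0,-0.4],"rotation":[0,0,0]}]'; python3 arc.py 1.65 1.7
python3 - <<'E'
from workcell import bot; import cv2
p,d=bot.read_camera("wrist"); cv2.imwrite("pics/w13.png",p[...,::-1])
E
```

```text
time: 9.62
tool_pos: [0.6289, 0.2473, 0.2061]
tcp_rot: [2.422, 1.202, -0.876]
wrist_force: [0.9, 0.6, 0.2]
width: 0.0
t 9.6167 tcp [ 38.72 -42.47 206.13] corner [ 56.51 -42.49 205.66] r 121.70813846580062 al 1.5421514788253434 F [0.86 0.56 0.23] q [ 0.04  0.05  2.17  1.23  0.69 -0.23]
1.65 [ 1.01 -0.   -0.84]
1.7 [ 1.52 -0.   -1.17]
```

View pics/w13.png

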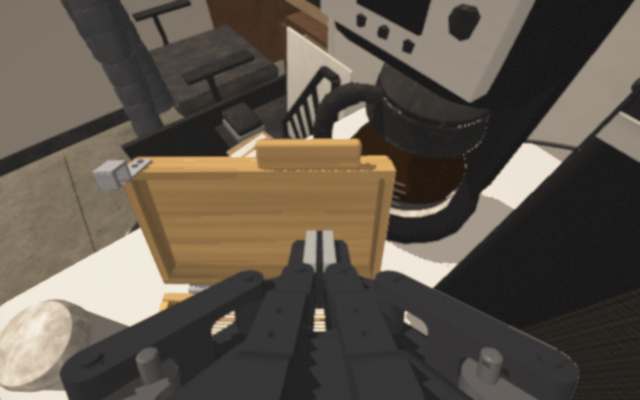

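The lid has left the fingers and fallen back, with its interior fully visible and the lip at (308,152). I withdraw back and up.

```bash
python3 -m creep '[{"grip":0,"dp":[-2,0,0],"rotation":[0,0,0]},{"grip":0,"dp":[-5,0,0],"rotation":[0,0,0]},{"grip":0,"dp":[-9,0,0],"rotation":[0,0,0]},{"grip":0,"dp":[-12,0,0],"rotation":[0,0,0]},{"grip":0,"dp":[-14,0,0],"rotation":[0,0,0]}]'; python3 arc.py
python3 - <<'E'
from workcell import bot; import cv2
for n in("wrist","top","scene"):
    p,d=bot.read_camera(n); cv2.imwrite(f"pics/{n}14.png",p[...,::-1])
E
```

```text
time: 10.08
tool_pos: [0.5628, 0.1592, 0.2974]
tcp_rot: [2.423, 1.198, -0.874]
wrist_force: [1.6, 0.1, 0.7]
width: -0.001
t 10.0833 tcp [-71.47 -43.09 297.35] corner [-53.67 -43.15 296.89] r 241.33951569896965 al 1.080361939250367 F [1.63 0.11 0.7 ] q [-0.17 -0.2   2.21  1.01  0.93 -0.08]
```

View pics/wrist14.png

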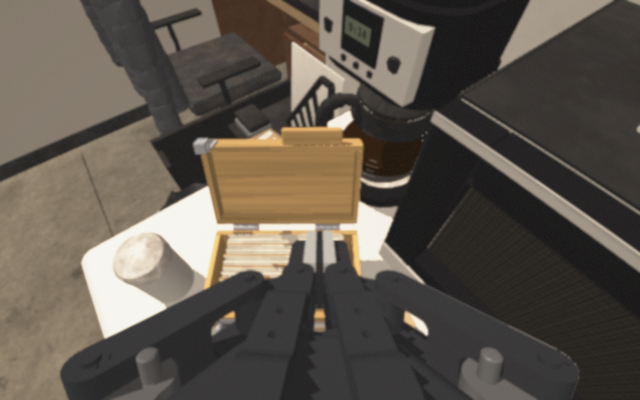

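View pics/top14.png

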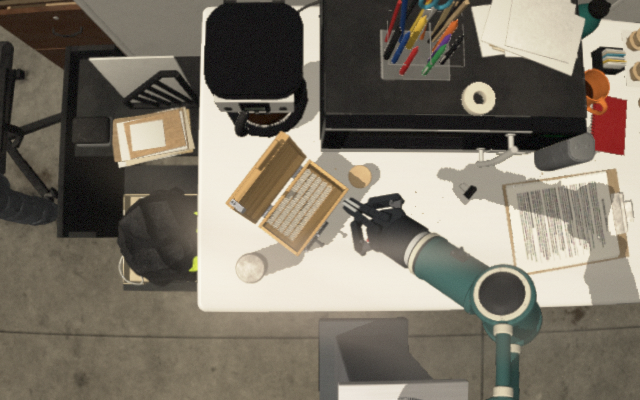

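Run:
```python
from h import *; from workcell import bot
np.set_printoptions(precision=3,suppress=True)
c=bot.get_calibration("wrist");p,d=bot.read_camera("wrist");P=cloud(c,d)
A=tob(P[165:205:2,225:345:2].reshape(-1,3));A=A[~np.isnan(A).any(1)]
n=np.linalg.svd(A-A.mean(0))[2][2]; print('lid angle',np.arctan2(n[0],n[2]),n)
c=bot.get_calibration("top");p,d=bot.read_camera("top");P=cloud(c,d)
f=np.load("pics/top0.npz");P0=cloud(c,f['d'])
for nm,(u,v),h,rr in[('shaker',(250,267),.11,25),('cup',(360,176),.032,22)]:
  for Q in(P0,P):
    q=np.zeros((400,640),bool);q[v-rr:v+rr,u-rr:u+rr]=1; q&=(Q[...,2]>h*.6)&(Q[...,2]<h+.02)
    if nm=='cup': q&=np.hypot(Q[...,0]-.6478,Q[...,1]-.1095)<.045
    X=Q[q]; print(nm,(X.min(0)+X.max(0))/2)
s=bot.read_state();print(s['time'],s['wrist_force'])
p,d=bot.read_camera("scene"); cv2.imwrite("pics/s15.png",p[...,::-1])
```

```text
lid angle -1.1433036272381027 [-0.91  -0.001  0.415]
shaker [0.437 0.359 0.092]
shaker [0.438 0.359 0.091]
cup [0.648 0.11  0.03 ]
cup [0.648 0.11  0.03 ]
10.3333 [ 0.438 -0.836 -0.984]
```

View pics/s15.png

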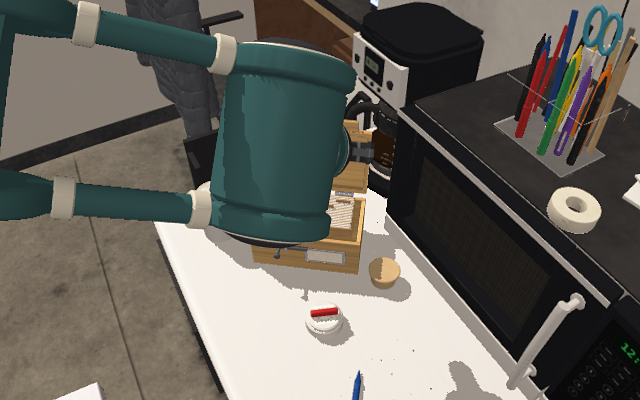

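Lid angle is 1.998 rad (π − 1.143). In the scene view the timer (323,318), card frame (324,256) and drawn knob (277,254) are where they should be. I settle, then hand in.

```bash
python3 -m creep '[{"grip":0,"dp":[-1,0,0],"rotation":[0,0,0]},{"grip":0,"dp":[-1,0,0],"rotation":[0,0,0]},{"grip":0,"dp":[-1,0,0],"rotation":[0,0,0]}]'; python3 -c "
from workcell import bot
print(bot.read_state()['joint_vel'].round(3)); print(bot.finish_job())"
```

```text
time: 10.63
tool_pos: [0.5588, 0.1547, 0.3015]
tcp_rot: [2.423, 1.201, -0.877]
wrist_force: [0.1, 0.3, 0.2]
width: 0.0
[ 0.002  0.001 -0.    -0.    -0.005  0.001]
the job is handed in; nothing more can be done
None
```

The box is open: the bolt is drawn, and the lid went past upright and fell back on its own to the stop. I handed the job in at about 10.6 s; it reports no verdict. I pushed the bolt with the shut fingertips, then lifted the lid by its lip along the hinge arc until it fell away.

Last checks:
- **Lid:** it stands at about 2.00 rad, fitted from the wrist camera's depth picture.
- **Bolt:** it is drawn about 23–24 mm, going by the knob's position in the top and scene views. The push ended against the stop at about 12 N, above the 7 N or so said to move the box.
- **Box:** the top-view measurement after the bolt push showed it had not moved. After opening I only compared the scene picture by eye, and the card frame was at the same pixels.
- **Bystanders:** the shaker and cup were within 1 mm of their starting places. The timer was hidden from above by the arm, so I only checked it in the scene picture, where it had not moved.
- **Arm:** it was at rest and clear of everything, with wrist force near zero.

No check failed, and none disagreed.

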